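# Sort the polisher's balls from a watch case

### The arm

A 7-joint arm with a two-finger parallel gripper is mounted at the origin on the work surface. World frame = base frame: x ahead of the robot, y to its left, z up, the work surface at z = 0. Lengths are in m, angles in rad, forces in N, time in s.
With the tool pointing down it reaches from about 0.4 to 0.85 m from the base axis. Payload 10.4 kg.
Tool frame: the origin (TCP) lies midway between the tips of the shut fingers; the grasp point (between the pads) lies hold_point_z behind it (hold_point_z is the distance from the TCP to the grasp point, in m); z points along the fingers, y is the line along which they close (so a half turn about z gives the same grasp; the last joint's range is limited). The gripper opens to 87 mm and grips with 3 to 60 N. Pads are 19 mm wide; open, the fingers measure 117 mm over their backs; the gripper's body (75 mm by 190 mm) begins 51 mm behind the grasp point.
Start: joints at [-1.335, 0.332, -0.065, 1.46, 0.022, 1.35, -0.088], TCP at [0.16, 0.604, 0.223] pointing down, gripper open.
Joint ranges: [-2.6, 2.6], [-0.5, 2.12], [-1.47, 1.34], [0.16, 2.42], [-1.27, 4.41], [0.06, 2.06], [-2.6, 2.6]. Speed limits (rad/s): [2.22, 2.22, 2.79, 2.79, 3.14, 3.14, 3.14].

### API

Orientations are given as a unit quaternion [x, y, z, w].
In Python, from bench import * gives the robot as it stands. The module is installed in compiled form; this text tells all that it offers.
- The arm moves only by the tool drive_tool, never from a script. Its argument "increments" is a list of rows, each a list of 6 numbers: the shift along the tool's x, y, z scaled (see below), then the turn, a rotation vector about the tool's x, y, z scaled (see below). In form: [[dx, dy, dz, rx, ry, rz], ...]. A call has exactly 5 rows; each row is the pose to reach, as a shift and turn from the pose commanded when the call began, along the tool's axes at that moment; what a row does not reach only later rows make up. The controller multiplies each number of a shift by 300 mm and each number of a turn by pi/4 rad. A row lasts 1/12 s, in which the tool goes at most 41.7 mm and 7.16 degrees, less where a joint would pass 70% of its speed; a pose out of reach is approached as far as the arm can. A call with a number of a shift or a turn outside -1 to 1 is refused whole. A call with a gripper value outside its range is refused whole. "claw" is the closure, from 0 (fully open) to 1 (shut), set as the call begins (left out, the last holds). The fingers move at their own pace and stop on an object; "force" is the grip in N (left out, the last holds). Time passes only in rows, so rows that repeat a pose let the fingers close, or fill a call up. It gives the time, the measured TCP pose, the force, the opening and the grip force at its end, in the units of the state.
- read_state(): the state, without advancing time (a new reading comes with each control period).
- camera(name): name is "scene" or "top" or "wrist"; returns the picture (384x512x3 uint8, blue, green, red); there is no depth.
- get_calibration(name): a dict with "K" (3x3 intrinsics, pixels), "position" and "rotation" of the camera in the world. Camera axes: x right, y down, z forward; pixel columns grow to the right and rows downward; lengths in m; the calibration is good to about 2 mm. A picture is of the moment at which its call begins: read the wrist's pose just before it. get_calibration takes no time and is no camera call; for the wrist camera it gives the pose at the moment of the call.
- close_job(): hands the job in; it is judged then, once.
The state is a dict: "time": time; "joint_positions": joint angles; "joint_vel": joint speeds; "joint_torque": joint torques, N m; "ee_pos": TCP position; "eef_rot": TCP orientation; "ft_force": force on the tool from outside, world axes, zero at the start; "torque": the same for the moment, N m; "width": finger opening in m; "grip_force": force on a finger pad.
Only numpy, scipy, OpenCV 4.12 (cv2) and the standard library are available. Lean on these libraries where they do the work, as an engineer would, in place of code of your own. Each camera call takes 0.05 s, during which the arm holds its last target. There are 200 camera calls.

### The job

The sorting board holds a watch case and two steel balls out of the polisher. Lift the board by its handle so that the balls roll off into the trough by themselves, without touching them, while the case stays on the board, and lower the board again. Then pick up the case and set it down flat in the square tray, without dropping it.

Things in the scene. Friction and masses are not known exactly. Their poses are not given: they have to be found in the camera images.
- sorter: Sorting stand fixed to the bench: a white board, 170 (x) by 270 (y) mm, hinged along its far edge. Origin: on the bench under the board's middle; x from the handle side to the trough, y along the hinge, z up. The level board's top is 50 mm above the bench; a lip 6 mm wide, 10 mm high runs along its sides and handle side. The hinge line lies at x = 85, z = 44 mm.
- trough (a point): Middle of the floor of the black trough below the board's open edge, 4 mm above the bench, at x = 136 mm in the sorter's frame. The trough is 100 mm (x) by 270 mm (y) outside; clear walls up to 80 mm stand around its far side and ends.
- board (a joint): Tilt of the board about its hinge, rad: 0 is level (at rest on the stand), growing as the handle side is lifted, stop at 0.30 (17 degrees). The board weighs 0.45 kg and falls back when let go. At 0.15 to 0.30 rad the balls roll off within about 1 s and the watch case stays by friction.
- board_handle (a point): Middle of the handle's round steel bar, 10 mm thick, along the sorter's y, 80 mm between two posts of the same thickness, moving with the board. With the board level it lies at x = -82 mm, z = 98 mm in the sorter's frame, 38 mm above the lip under it. The bar can turn between the fingers as the board tilts.
- ball_a: A polished steel ball, 20 mm in diameter, 33 g, lying on the sorting board at the start. Origin: its centre.
- ball_b: The other polished steel ball, 20 mm in diameter, 33 g, lying on the sorting board at the start. Origin: its centre.
- watch_case: Round steel watch case with a dark face, 40 mm in diameter, 10 mm thick, 42 to 84 g, lying flat on the board. Strap lugs stick out both ways along its x axis (50 mm over the lugs, 24 mm wide); across its y axis it is 40 mm wide and free to grip. Origin: centre of its underside, z up. At the start its x axis is within about 30 degrees of the sorter's x.
- tray: Square black open tray fixed on the bench, 140 by 140 mm outside and 22 mm high, walls and floor 4 mm thick; not the round black dish. It stands to the left or the right of the sorter. Origin: centre of its underside; x, y along its sides, z up.
There are look-alikes about, which are no part of the job. There is more than one size of the watch_case; the one meant has the size given above.

How it is judged:
On the way, in this order (a step that is already met when the one before it is completed fails the run):
1. the board is tilted by at least 0.14 rad (value of joint board above 0.14 rad), for 0.1 s.
2. both balls lie in the trough, the case is still on the board and the board is level again (x of ball_a in the frame of sorter between 0.085 and 0.184 m and y of ball_a in the frame of sorter between -0.135 and 0.135 m and height (world z) of each of ball_a, ball_b below 0.036 m and x of ball_b in the frame of sorter between 0.085 and 0.184 m and y of ball_b in the frame of sorter between -0.135 and 0.135 m and x of watch_case in the frame of sorter between -0.085 and 0.085 m and y of watch_case in the frame of sorter between -0.135 and 0.135 m and z of watch_case in the frame of sorter between 0.045 and 0.056 m and value of joint board below 0.03 rad), for 0.2 s.
At the end, for the whole second after the job is handed in: Both balls lie in the trough (centres less than 36 mm above the bench); the watch case lies flat (within 10 degrees) on the tray's floor, its centre within 55 mm of the tray's middle along each side, at rest; the board is back level (less than 0.03 rad) (x of ball_a in the frame of sorter between 0.085 and 0.184 m and y of ball_a in the frame of sorter between -0.135 and 0.135 m and height (world z) of each of ball_a, ball_b below 0.036 m and x of ball_b in the frame of sorter between 0.085 and 0.184 m and y of ball_b in the frame of sorter between -0.135 and 0.135 m and x of watch_case in the frame of tray between -0.055 and 0.055 m and y of watch_case in the frame of tray between -0.055 and 0.055 m and z of watch_case in the frame of tray below 0.01 m and angle between watch_case's own z axis and vertical below 0.17 rad and value of joint board below 0.03 rad and linear speed of watch_case below 0.02 m/s); the robot touches nothing.
It fails at once if the fingers push a ball (contact force between any of the arm, the fingers and ball_a above 1 N or contact force between any of the arm, the fingers and ball_b above 1 N).
It fails at once if the watch case is dropped (falls from more than about 25 mm) (linear speed of watch_case above 0.7 m/s and contact force between the fingers and watch_case below 0.1 N).
It also fails if it takes over 51 s, if anything falls off the work surface, if the arm or the gripper's body presses on something with over 40 N, if the wrist force passes 120 N, or if a joint passes its speed limit or range.

## Working session

There is one attempt and no reset: what is moved stays moved. The work goes in short steps, Python scripts to look and compute and a tool call to move; the robot and the scene stay as the last step left them, time stands still between calls to the robot, and variables do not carry over. Pictures are saved under pics/ and viewed, at most 12 in all, crops included, and the job is handed in when it is done.

Besides the shell and the picture viewer there is one more tool, called after "Emit:" as a command line: name --pt "numbers of a row" for each row, then --argument value for the rest. drive_tool: Moves the arm, as the interface text tells. Its arguments: {"type":"object","properties":{"increments":{"type":"array","items":{"type":"array","items":{"type":"number"}}},"claw":{"type":"number"},"force":{"type":"number"}},"required":["increments"]}

```bash
mkdir -p pics; python3 - <<'E'
from bench import *
import cv2,numpy as np
s=read_state();print({k:np.round(v,4) for k,v in s.items() if k not in('joint_torque','joint_vel')})
for n in("top","scene","wrist"):
    im=camera(n);cv2.imwrite(f"pics/{n}0.png",im);c=get_calibration(n);print(n,{k:np.round(v,4).tolist() for k,v in c.items()})
try: print(hold_point_z)
except Exception as e: print(e)
import bench;print([x for x in dir(bench) if x[0]!='_'])
E
```

```text
{'time': np.float64(0.0), 'joint_positions': array([-1.3346,  0.3329, -0.0647,  1.461 ,  0.0216,  1.3499, -0.0885]), 'ee_pos': array([0.1599, 0.6038, 0.2217]), 'eef_rot': array([ 1.290e-01,  9.916e-01, -7.000e-04, -1.000e-04]), 'ft_force': array([-0.0142,  1.1238, -1.1889]), 'torque': array([ 0.0207,  0.006 , -0.0364]), 'grip_force': np.float64(0.0), 'width': np.float64(0.087)}
top {'K': [[369.1373, 0.0, 254.6484], [0.0, 369.1373, 195.8426], [0.0, 0.0, 1.0]], 'position': [0.417, -0.0033, 0.9489], 'rotation': [0.7118, -0.6988, 0.0563, -0.0436]}
scene {'K': [[397.4176, 0.0, 247.0085], [0.0, 397.4176, 195.0344], [0.0, 0.0, 1.0]], 'position': [0.975, -0.396, 0.6358], 'rotation': [0.8248, 0.3918, -0.164, -0.3732]}
wrist {'K': [[269.2354, 0.0, 261.1212], [0.0, 269.2354, 189.7947], [0.0, 0.0, 1.0]], 'position': [0.0831, 0.6243, 0.3838], 'rotation': [0.7838, 0.6039, 0.088, 0.1148]}
0.0187
['PlanningError', 'camera', 'close_job', 'get_calibration', 'hold_point_z', 'read_state']
```

View pics/top0.png

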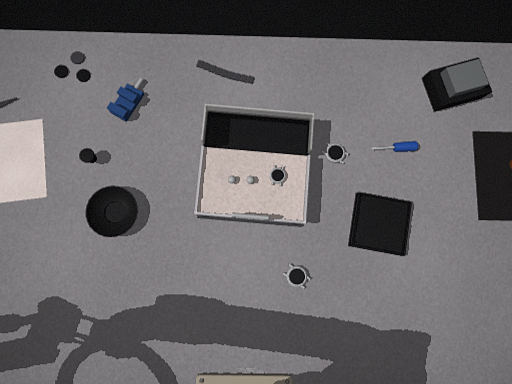

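View pics/scene0.png

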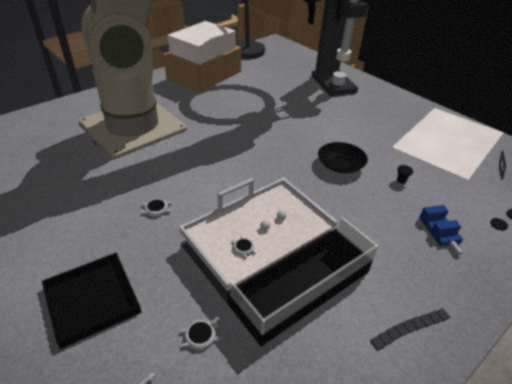

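The top view shows the sorter at (255,165): trough at the top (about +x), handle at (250,216). The balls are at (232,179) and (251,180), the case at (278,175) and the tray at (381,224). The case lugs and handle need a closer look.

```bash
cat > h.py <<'E'
from bench import *
import cv2,numpy as np
from scipy.spatial.transform import Rotation as R
def ray(c,px):
    d=np.linalg.inv(c["K"])@np.array([px[0],px[1],1.]); return np.array(c["position"]),R.from_quat(c["rotation"]).apply(d)
def onz(c,px,z):
    p,d=ray(c,px); return p+d*(z-p[2])/d[2]
def tri(c1,p1,c2,p2):
    a,u=ray(c1,p1);b,v=ray(c2,p2)
    t=np.linalg.lstsq(np.c_[u,-v],b-a,rcond=None)[0]; A=a+u*t[0];B=b+v*t[1]
    return (A+B)/2,np.linalg.norm(A-B)
def proj(c,P):
    q=R.from_quat(c["rotation"]).inv().apply(np.array(P)-c["position"]); return (np.array(c["K"])@(q/q[2]))[:2]
E
python3 - <<'E'
from h import *
t=cv2.imread("pics/top0.png");s=cv2.imread("pics/scene0.png")
a=cv2.resize(t[95:235,190:320],None,fx=3,fy=3,interpolation=2)
b=cv2.resize(s[170:270,175:300],(400,320),interpolation=2)
o=np.zeros((420,800,3),np.uint8);o[:420,:390]=a;o[:320,400:]=b
cv2.imwrite("pics/z1.png",o)
c=get_calibration("top")
g=cv2.cvtColor(t,6)
m=((g>150)*255).astype(np.uint8);m[:,:190]=0;m[:,330:]=0;m[:140]=0;m[240:]=0
cs,_=cv2.findContours(m,0,2);k=max(cs,key=cv2.contourArea);print(cv2.contourArea(k),cv2.boxPoints(cv2.minAreaRect(k)))
# tray
m=((g<50)*255).astype(np.uint8);m[:185]=0;m[265:]=0;m[:,:335]=0;m[:,425:]=0
cs,_=cv2.findContours(m,0,2);k=max(cs,key=cv2.contourArea);r=cv2.minAreaRect(k);print("tray",r)
B=cv2.boxPoints(r);W=np.array([onz(c,p,.022) for p in B]);print(W,W.mean(0),np.linalg.norm(np.diff(W,axis=0),axis=1))
E
```

```text
6689.5 [[193.7705  213.72838]
 [199.48506 145.78847]
 [310.70752 155.14363]
 [304.99298 223.08354]]
tray ((380.1956787109375, 223.66278076171875), (57.58180618286133, 56.27861404418945), 8.32564926147461)
[[ 0.42363031 -0.25345876  0.022     ]
 [ 0.56492787 -0.27697864  0.022     ]
 [ 0.54630994 -0.42278766  0.022     ]
 [ 0.40544351 -0.39613268  0.022     ]] [ 0.48507791 -0.33733943  0.022     ] [0.1432417  0.14699284 0.14336611]
```

View pics/z1.png

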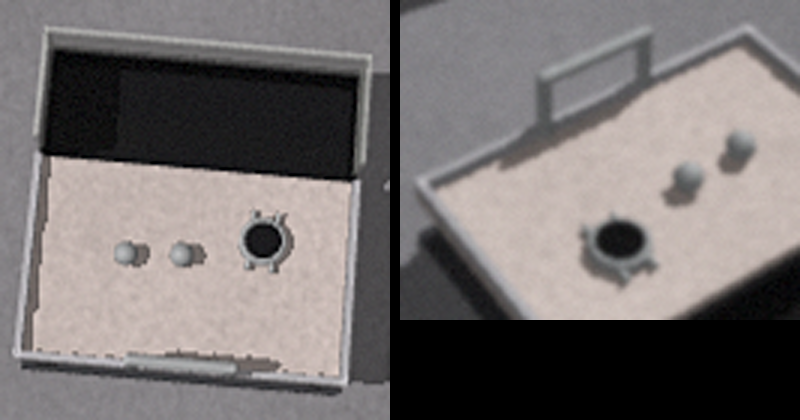

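The crop shows the handle bar in the top view from pixel (231.7,214.7) to (269,218), and in the scene view from (220,193) to (253,181). The case is at (278,175), with its lugs mostly vertical in the image. I'll compute these points and check them.

```bash
python3 - <<'E'
from h import *
c=get_calibration("top");s=get_calibration("scene")
P,e=tri(c,(250.3,216.3),s,(236.7,187.2));print("handle tri",P,e, "onz",onz(c,(250.3,216.3),.098),onz(s,(236.7,187.2),.098))
L,Rr=onz(c,(231.7,214.7),.098),onz(c,(269,218),.098);print("bar len",np.linalg.norm(L-Rr),"yaw",np.degrees(np.arctan2(*(L-Rr)[[1,0]]))-90)
cr=lambda x,y:(190+x/3,95+y/3)
L2,R2=onz(c,cr(44,155),.06),onz(c,cr(358,180),.06);print("open edge",L2,R2,np.linalg.norm(L2-R2),"yaw",np.degrees(np.arctan2(*(L2-R2)[[1,0]]))-90)
L3,R3=onz(c,cr(17,352),.06),onz(c,cr(345,382),.06);print("near",L3,R3,np.linalg.norm(L3-R3),np.degrees(np.arctan2(*(L3-R3)[[1,0]]))-90)
M=(L2+R2+L3+R3)/4;print("mid",M,"handle pred",M+((L3+R3)-(L2+R2))/2/np.linalg.norm(((L3+R3)-(L2+R2))/2)*.082)
for n,p in(("case",(263,241)),("lugsfar",(268,216)),("lugsnear",(262,266)),("a",(125,253)),("b",(181,253))):print(n,onz(c,cr(*p),.058))
E
```

```text
handle tri [ 0.49077848 -0.00736735  0.10009543] 0.0023940643042085537 onz [ 0.49024181 -0.00833985  0.098     ] [ 0.48954919 -0.00484236  0.098     ]
bar len 0.08649189258138058 yaw -3.9912543362268877
open edge [0.66393232 0.10749901 0.06      ] [ 0.64850384 -0.15199812  0.06      ] 0.25995538126757617 yaw -3.4025321892238907
near [0.50061989 0.12324399 0.06      ] [ 0.48139743 -0.14087582  0.06      ] 0.2648183781145949 -4.1626084461632615
mid [ 0.57361337 -0.01553273  0.06      ] handle pred [ 0.49188311 -0.00888702  0.06      ]
case [ 0.59594609 -0.0739996   0.058     ]
lugsfar [ 0.61697746 -0.07794427  0.058     ]
lugsnear [ 0.57512125 -0.07335468  0.058     ]
a [0.58360108 0.03878309 0.058     ]
b [ 0.58454942 -0.0069515   0.058     ]
```

```bash
cat >> h.py <<'E'
def plan(P,yaw,n=1):
    """tool pointing down, tool y at yaw deg; prints last row of each of n calls (straight, equal parts)"""
    s=read_state();p=np.array(s["ee_pos"]);q=R.from_quat(s["eef_rot"]); y=np.radians(yaw)
    T=R.from_matrix(np.array([[-np.sin(y),np.cos(y),0],[np.cos(y),np.sin(y),0],[0,0,-1.]]).T if 0 else np.c_[[-np.sin(y),np.cos(y),0],[np.cos(y),np.sin(y),0],[0,0,-1.]])
    d=(q.inv()*T).as_rotvec(); print("dist",np.linalg.norm(P-p),"turn deg",np.degrees(d),"t",s["time"])
    for i in range(n):
        qi=q*R.from_rotvec(d*i/n)
        print(np.round(np.r_[qi.inv().apply((P-p)/n)/.3,d/n/(np.pi/4)],4).tolist())
E
python3 -c "
from h import *
plan([.490,-.008,.20],-4,4)"
```

```text
dist 0.6956378029107081 turn deg [-4.85323735e-02  4.16339057e-02  7.91700318e+01] t 0.15
[-0.3965, -0.4225, 0.0187, -0.0003, 0.0002, 0.4398]
[-0.5161, -0.2633, 0.0186, -0.0003, 0.0002, 0.4398]
[-0.5748, -0.073, 0.0184, -0.0003, 0.0002, 0.4398]
[-0.5656, 0.1259, 0.0184, -0.0003, 0.0002, 0.4398]
```

Emit:
drive_tool --pt "-0.08 -0.085 0.004 0 0 0.088" --pt "-0.16 -0.17 0.008 0 0 0.176" --pt "-0.24 -0.255 0.012 0 0 0.264" --pt "-0.32 -0.34 0.016 0 0 0.352" --pt "-0.397 -0.423 0.019 0 0 0.44" --claw 0

```text
time: 0.57
ee_pos: [0.2432, 0.4492, 0.2165]
eef_rot: [0.299, 0.954, -0.0, -0.0]
ft_force: [0.9, 0.2, 0.4]
width: 0.0867
grip_force: 0.0
```

Emit:
drive_tool --pt "-0.103 -0.053 0.004 0 0 0.088" --pt "-0.206 -0.105 0.008 0 0 0.176" --pt "-0.31 -0.158 0.012 0 0 0.264" --pt "-0.413 -0.21 0.016 0 0 0.352" --pt "-0.516 -0.263 0.019 0 0 0.44"

```text
time: 0.98
ee_pos: [0.3255, 0.2965, 0.211]
eef_rot: [0.459, 0.889, 0.0, -0.0]
ft_force: [0.8, 0.6, 0.7]
width: 0.0875
grip_force: 0.0
```

Emit:
drive_tool --pt "-0.115 -0.015 0.004 0 0 0.088" --pt "-0.23 -0.03 0.008 0 0 0.176" --pt "-0.345 -0.044 0.012 0 0 0.264" --pt "-0.46 -0.058 0.016 0 0 0.352" --pt "-0.575 -0.073 0.018 0 0 0.44"

```text
time: 1.4
ee_pos: [0.408, 0.1434, 0.2056]
eef_rot: [0.605, 0.796, 0.0, -0.0]
ft_force: [0.2, 0.6, 0.1]
width: 0.0872
grip_force: 0.0
```

Emit:
drive_tool --pt "-0.113 0.025 0.004 0 0 0.088" --pt "-0.226 0.05 0.008 0 0 0.176" --pt "-0.34 0.076 0.012 0 0 0.264" --pt "-0.453 0.101 0.016 0 0 0.352" --pt "-0.566 0.126 0.018 0 0 0.44"

```text
time: 1.82
ee_pos: [0.4906, -0.0097, 0.2003]
eef_rot: [0.733, 0.681, 0.0, 0.0]
ft_force: [1.2, -0.0, -0.3]
width: 0.0872
grip_force: 0.0
```

```bash
python3 - <<'E'
from h import *
c=get_calibration("wrist");im=camera("wrist");cv2.imwrite("pics/w1.png",im)
s=read_state();print(s["ee_pos"],s["eef_rot"],s["time"],c["position"],c["rotation"])
print("handle pred px",[proj(c,p) for p in([.493,.032,.098],[.490,-.008,.098],[.487,-.048,.098])], "case",proj(c,[.596,-.074,.058]))
plan([.490,-.008,.20],-4,1)
E
```

```text
[ 0.49261596 -0.01617257  0.200516  ] [ 7.36550315e-01  6.76381028e-01 -2.67583705e-05  1.52914755e-03] 1.8667 [0.49526912 0.06855327 0.36212432] [ 0.98892575 -0.03610216 -0.00460588  0.14387942]
handle pred px [array([261.17999489, 148.7915739 ]), array([261.09644978, 188.13368758]), array([261.01957041, 224.33684834])] case [351.20720086 224.5213951 ]
dist 0.008596533376395665 turn deg [ 0.12606329  0.12174857 -0.87690226] t 1.8667
[0.0264, -0.011, 0.0016, 0.0028, 0.0027, -0.0195]
```

View pics/w1.png

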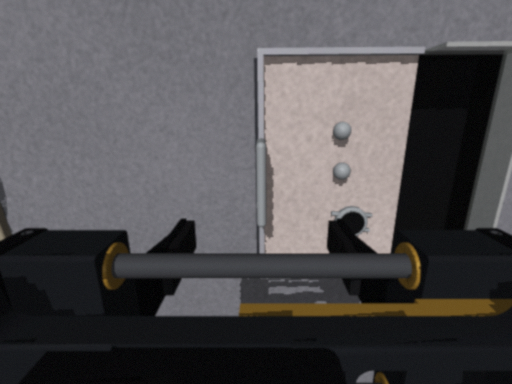

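Predictions match the wrist view: the bar is at pixel (262,184) against (261,188) predicted, and the case is at (351,222). Descending onto the bar.

Emit:
drive_tool --pt "0 0 0.09 0 0 0" --pt "0 0 0.19 0 0 0" --pt "0 0 0.28 0 0 0" --pt "0 0 0.35 0 0 0" --pt "0 0 0.38 0 0 0" --claw 0.35 --force 20

```text
time: 2.28
ee_pos: [0.4884, -0.0081, 0.0836]
eef_rot: [0.731, 0.682, -0.002, -0.001]
ft_force: [-0.6, 0.2, 0.4]
width: 0.062
grip_force: 0.0
```

Emit:
drive_tool --pt "0 0 0.012 0 0 0" --pt "0 0 0.022 0 0 0" --pt "0 0 0.022 0 0 0" --pt "0 0 0.022 0 0 0" --pt "0 0 0.022 0 0 0"

```text
time: 2.7
ee_pos: [0.4909, -0.0079, 0.0807]
eef_rot: [0.732, 0.682, 0.001, 0.0]
ft_force: [0.7, 0.7, 0.5]
width: 0.0565
grip_force: 0.0
```

```bash
python3 - <<'E'
from h import *
plan([.490,-.008,.079],-4,1)
s=read_state();print(s["ee_pos"],s["width"],s["ft_force"])
E
```

```text
dist 0.0019705645073172973 turn deg [ 0.09298651 -0.04493499 -0.02596926] t 2.7
[-0.0007, -0.0031, 0.0058, 0.0021, -0.001, -0.0006]
[ 0.49092496 -0.00786395  0.08073467] 0.05651257932556951 [0.68450774 0.69972522 0.52499904]
```

Close on the bar.

Emit:
drive_tool --pt "0 0 0 0 0 0" --pt "0 0 0 0 0 0" --pt "0 0 0 0 0 0" --pt "0 0 0 0 0 0" --pt "0 0 0 0 0 0" --claw 1 --force 20

```text
time: 3.12
ee_pos: [0.4902, -0.008, 0.0798]
eef_rot: [0.732, 0.682, 0.0, -0.0]
ft_force: [0.1, -0.6, 0.6]
width: 0.0312
grip_force: 0.0
```

Emit:
drive_tool --pt "0 0 0 0 0 0" --pt "0 0 0 0 0 0" --pt "0 0 0 0 0 0" --pt "0 0 0 0 0 0" --pt "0 0 0 0 0 0"

```text
time: 3.53
ee_pos: [0.4906, -0.008, 0.0798]
eef_rot: [0.732, 0.682, 0.0, 0.0]
ft_force: [2.7, -0.3, -2.6]
width: 0.0093
grip_force: 20.0
```

Emit:
drive_tool --pt "0 0.003 -0.01 0 0 0" --pt "0 0.008 -0.022 0 0 0" --pt "0 0.013 -0.035 0 0 0" --pt "0 0.018 -0.048 0 0 0" --pt "0 0.023 -0.06 0 0 0"

```text
time: 3.95
ee_pos: [0.4974, -0.0085, 0.0981]
eef_rot: [0.732, 0.682, 0.0, 0.0]
ft_force: [5.3, -0.5, -7.3]
width: 0.0093
grip_force: 20.0
```

Emit:
drive_tool --pt "0 0.006 -0.012 0 0 0" --pt "0 0.012 -0.024 0 0 0" --pt "0 0.019 -0.036 0 0 0" --pt "0 0.025 -0.048 0 0 0" --pt "0 0.03 -0.057 0 0 0"

```text
time: 4.37
ee_pos: [0.5059, -0.0091, 0.1151]
eef_rot: [0.732, 0.682, -0.0, -0.0]
ft_force: [1.7, 0.6, -5.2]
width: 0.0091
grip_force: 20.0
```

Emit:
drive_tool --pt "0 0 0 0 0 0" --pt "0 0 0 0 0 0" --pt "0 0 0 0 0 0" --pt "0 0 0 0 0 0" --pt "0 0 0 0 0 0"

```text
time: 4.78
ee_pos: [0.5057, -0.0091, 0.1146]
eef_rot: [0.732, 0.682, -0.0, -0.0]
ft_force: [-0.0, 0.3, -2.5]
width: 0.0091
grip_force: 20.0
```

Emit:
drive_tool --pt "0 0 0 0 0 0" --pt "0 0 0 0 0 0" --pt "0 0 0 0 0 0" --pt "0 0 0 0 0 0" --pt "0 0 0 0 0 0"

```text
time: 5.2
ee_pos: [0.5058, -0.0091, 0.1148]
eef_rot: [0.731, 0.682, -0.0, -0.0]
ft_force: [-2.9, 0.7, -1.3]
width: 0.0091
grip_force: 20.0
```

Emit:
drive_tool --pt "0 0 0 0 0 0" --pt "0 0 0 0 0 0" --pt "0 0 0 0 0 0" --pt "0 0 0 0 0 0" --pt "0 0 0 0 0 0"

```text
time: 5.62
ee_pos: [0.5058, -0.0091, 0.1148]
eef_rot: [0.732, 0.682, -0.0, -0.0]
ft_force: [-5.7, 0.9, -1.0]
width: 0.009
grip_force: 20.0
```

```bash
python3 - <<'E'
from h import *
a=camera("wrist");b=camera("scene")
s=read_state();print(s["ee_pos"],s["width"],s["ft_force"])
o=np.zeros((384,800,3),np.uint8);o[:,:400]=a[:,112:];o[:300,400:]=cv2.resize(b[150:330,170:390],(400,300),interpolation=2);cv2.imwrite("pics/l1.png",o)
E
```

```text
[ 0.5057901  -0.00906385  0.11476016] 0.009066951980943766 [-4.46822204  1.5051772  -0.86760492]
```

View pics/l1.png

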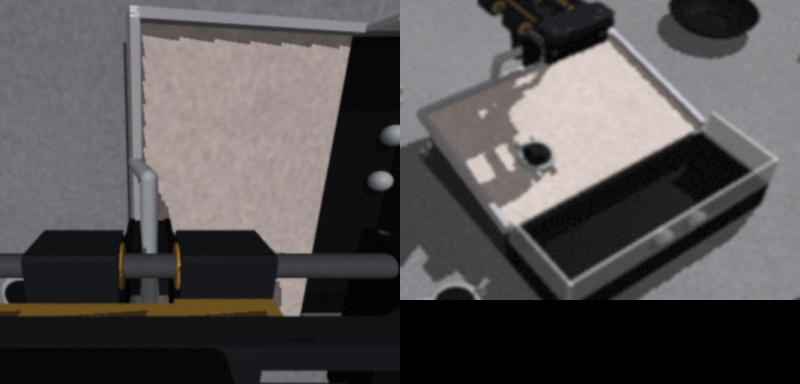

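The wrist view shows both balls in the trough at about (380,180) and (393,137) in the left half. The right half shows the case still on the board at (537,153). Lowering.

Emit:
drive_tool --pt "0 -0.006 0.011 0 0 0" --pt "0 -0.012 0.022 0 0 0" --pt "0 -0.018 0.033 0 0 0" --pt "0 -0.024 0.045 0 0 0" --pt "0 -0.03 0.057 0 0 0"

```text
time: 6.13
ee_pos: [0.4972, -0.0085, 0.0978]
eef_rot: [0.732, 0.682, 0.0, 0.0]
ft_force: [-3.8, 1.2, 1.1]
width: 0.009
grip_force: 20.0
```

Emit:
drive_tool --pt "0 -0.005 0.013 0 0 0" --pt "0 -0.01 0.026 0 0 0" --pt "0 -0.015 0.038 0 0 0" --pt "0 -0.019 0.05 0 0 0" --pt "0 -0.023 0.06 0 0 0"

```text
time: 6.55
ee_pos: [0.4906, -0.008, 0.0797]
eef_rot: [0.732, 0.682, 0.0, 0.0]
ft_force: [-4.0, 0.4, 20.5]
width: 0.0095
grip_force: 20.0
```

Emit:
drive_tool --pt "0 0 0 0 0 0" --pt "0 0 0 0 0 0" --pt "0 0 0 0 0 0" --pt "0 0 0 0 0 0" --pt "0 0 0 0 0 0" --claw 0.35

```text
time: 6.97
ee_pos: [0.4906, -0.0081, 0.0799]
eef_rot: [0.732, 0.682, 0.0, 0.0]
ft_force: [0.1, 0.7, -0.2]
width: 0.0346
grip_force: 0.0
```

Emit:
drive_tool --pt "0 0 0 0 0 0" --pt "0 0 0 0 0 0" --pt "0 0 0 0 0 0" --pt "0 0 0 0 0 0" --pt "0 0 0 0 0 0"

```text
time: 7.38
ee_pos: [0.4902, -0.008, 0.0797]
eef_rot: [0.731, 0.682, 0.0, -0.0]
ft_force: [0.1, 0.1, -0.0]
width: 0.0561
grip_force: 0.0
```

Emit:
drive_tool --pt "0 0 -0.05 0 0 0" --pt "0 0 -0.13 0 0 0" --pt "0 0 -0.22 0 0 0" --pt "0 0 -0.3 0 0 0" --pt "0 0 -0.35 0 0 0"

```text
time: 7.8
ee_pos: [0.491, -0.0081, 0.1872]
eef_rot: [0.732, 0.682, 0.001, 0.001]
ft_force: [0.8, -0.4, 0.1]
width: 0.0567
grip_force: 0.0
```

```bash
python3 - <<'E'
from h import *
s=read_state();print(s["ee_pos"],s["joint_positions"])
cw=get_calibration("wrist");w=camera("wrist");ct=get_calibration("top");t=camera("top")
for n,c,im,in_ in(("w",cw,w,None),("t",ct,t,None)):
    g=cv2.cvtColor(im,6)
    x,y=proj(c,[.594,-.074,.058]).astype(int);print(n,x,y)
    h=60 if n=="w" else 25
    x0,y0=max(x-h,0),max(y-h,0); cr=g[y0:y+h,x0:x+h]
    m=((cr<60)*255).astype(np.uint8)
    k,l,st,ce=cv2.connectedComponentsWithStats(m)
    for i in range(1,k):
        if st[i,4]>25: print(st[i],onz(c,ce[i]+[x0,y0],.0595))
a=cv2.resize(w[120:300,250:450],(440,396),interpolation=2);x,y=proj(ct,[.594,-.074,.058]).astype(int)
b=cv2.resize(t[y-30:y+30,x-30:x+30],(360,360),interpolation=2);print("top crop orig",x-30,y-30)
o=np.zeros((400,800,3),np.uint8);o[:396,:440]=a;o[:360,440:]=b;cv2.imwrite("pics/c1.png",o)
E
```

```text
[ 0.49096369 -0.00812974  0.18720969] [-0.66541657  0.04380082  0.61229333  1.88472411 -0.02749233  1.21863622
 -0.11483451]
w 352 230
[   0    0  120  120 5714] [ 0.61041233 -0.10324268  0.0595    ]
t 277 176
[40  0  6 50 74] [ 0.59653261 -0.11518178  0.0595    ]
top crop orig 247 146
```

View pics/c1.png

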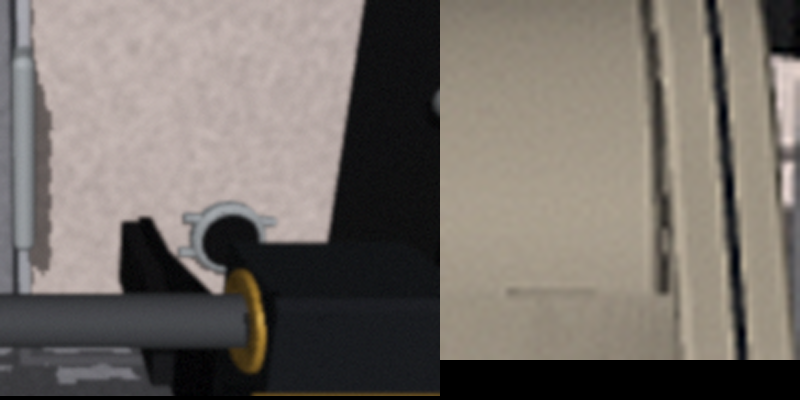

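```bash
python3 - <<'E'
from h import *
plan([.50,-.075,.19],-94,3)
E
```

```text
dist 0.0676725280764963 turn deg [ 0.10876883 -0.27042122 89.96957837] t 7.9
[-0.0737, 0.0145, -0.0032, 0.0008, -0.002, 0.6664]
[-0.0566, 0.0494, -0.0031, 0.0008, -0.002, 0.6664]
[-0.0244, 0.0711, -0.003, 0.0008, -0.002, 0.6664]
```

Emit:
drive_tool --pt "-0.015 0.003 0 0 0 0.133" --pt "-0.03 0.006 0 0 0 0.266" --pt "-0.045 0.009 0 0 0 0.4" --pt "-0.06 0.012 0 0 0 0.533" --pt "-0.074 0.015 0 0 0 0.666" --claw 0.2

```text
time: 8.32
ee_pos: [0.4927, -0.0308, 0.1836]
eef_rot: [0.884, 0.467, -0.001, -0.0]
ft_force: [0.3, 0.3, -0.2]
width: 0.0693
grip_force: 0.0
```

Emit:
drive_tool --pt "-0.011 0.01 0 0 0 0.133" --pt "-0.022 0.02 0 0 0 0.266" --pt "-0.034 0.03 0 0 0 0.4" --pt "-0.045 0.04 0 0 0 0.533" --pt "-0.057 0.049 0 0 0 0.666"

```text
time: 8.73
ee_pos: [0.4953, -0.0531, 0.1836]
eef_rot: [0.975, 0.223, -0.001, -0.0]
ft_force: [0.6, 0.4, -1.0]
width: 0.0696
grip_force: 0.0
```

Emit:
drive_tool --pt "-0.006 0.016 0 0 0 0.16" --pt "-0.012 0.03 0 0 0 0.32" --pt "-0.018 0.045 0 0 0 0.46" --pt "-0.024 0.06 0 0 0 0.58" --pt "-0.024 0.071 0 0 0 0.666"

```text
time: 9.15
ee_pos: [0.498, -0.0757, 0.1836]
eef_rot: [0.999, -0.037, -0.001, 0.0]
ft_force: [-0.4, -0.4, -0.1]
width: 0.0696
grip_force: 0.0
```

Emit:
drive_tool --pt "0 0 0 0 0 0" --pt "0 0 0 0 0 0" --pt "0 0 0 0 0 0" --pt "0 0 0 0 0 0" --pt "0 0 0 0 0 0"

```text
time: 9.57
ee_pos: [0.4986, -0.0749, 0.1846]
eef_rot: [0.999, -0.034, -0.0, -0.0]
ft_force: [-0.4, 0.2, 0.5]
width: 0.0693
grip_force: 0.0
```

```bash
python3 - <<'E'
from h import *
s=read_state();print(s["ee_pos"],s["eef_rot"],s["joint_positions"])
c=get_calibration("wrist");w=camera("wrist");cv2.imwrite("pics/w2.png",w)
print(proj(c,[.594,-.074,.058]))
np.save("cw.npy",np.r_[c["position"],c["rotation"]])
E
```

```text
[ 0.4985663  -0.07490338  0.18458401] [ 9.99435432e-01 -3.35976780e-02 -7.86611995e-05 -8.10844792e-05] [-0.63880684  0.08930381  0.7441472   1.8599144  -0.06460902  1.21674861
 -1.51221588]
[253.95384842  91.54430234]
```

View pics/w2.png

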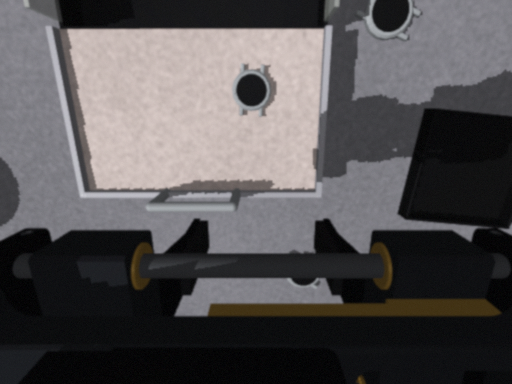

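The case is clear at (251,90), with lugs at about (242,68)/(265,67) above and (240,112)/(263,113) below. The tray is to the right.

```bash
python3 - <<'E'
from h import *
c=get_calibration("wrist");w=cv2.imread("pics/w2.png");g=cv2.cvtColor(w,6).astype(int)
cr=g[55:125,215:290]
m=((cr<60)*255).astype(np.uint8);cs,_=cv2.findContours(m,0,2);k=max(cs,key=cv2.contourArea);e=cv2.fitEllipse(k);print("face",e,onz(c,np.array(e[0])+[215,55],.06))
# steel: low saturation (board is pinkish)
b,gg,r=[w[55:125,215:290,i].astype(int) for i in range(3)]
m2=(((r-b<8)|(cr<60))*255).astype(np.uint8);m2=cv2.morphologyEx(m2,cv2.MORPH_OPEN,np.ones((2,2),np.uint8))
cs,_=cv2.findContours(m2,0,1);k=max(cs,key=cv2.contourArea)[:,0]
W=np.array([onz(c,p+[215,55],.055)[:2] for p in k]);print("bbox",W.min(0),W.max(0))
C=onz(c,np.array(e[0])+[215,55],.06)[:2]
M=np.zeros_like(m2);cv2.drawContours(M,[k[:,None]],-1,255,-1)
P=np.argwhere(M)[:,::-1]+[215,55];W=np.array([onz(c,p,.056)[:2] for p in P]);D=W-W.mean(0);print("sil centroid",W.mean(0),"area mm2",len(P))
ev,V=np.linalg.eigh(D.T@D/len(D));v=V[:,1];v=v*np.sign(v[0]);print("axis deg",np.degrees(np.arctan2(v[1],v[0])),ev**.5)
u=np.array([-v[1],v[0]]);print("extents",np.ptp(D@v),np.ptp(D@u), "mids",(D@v).max()+(D@v).min(),(D@u).max()+(D@u).min())
for n,p in dict(lf=(244,69),rf=(265,68),ln=(242,112),rn=(263,113)).items(): print(n,onz(c,p,.055)[:2])
cv2.imwrite("pics/m.png",cv2.resize(M,None,fx=6,fy=6))
E
```

```text
face ((36.049747467041016, 34.732662200927734), (28.172527313232422, 30.212841033935547), 171.54580688476562) [ 0.59581908 -0.07134793  0.06      ]
bbox [ 0.56877588 -0.09254416] [ 0.62067162 -0.0523907 ]
sil centroid [ 0.59504185 -0.07242185] area mm2 1473
axis deg -5.174758550821421 [0.01013553 0.01165388]
extents 0.050169714365706226 0.0396563859323908 mids -0.0008716895588877643 -0.0004420638097985055
lf [ 0.61599038 -0.06568515]
rf [ 0.61550871 -0.0866225 ]
ln [ 0.57510359 -0.06012149]
rn [ 0.57264896 -0.08184769]
```

View pics/m.png

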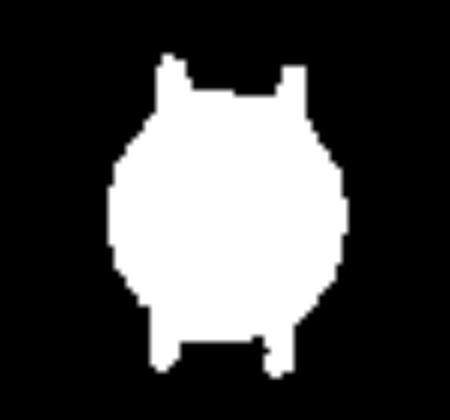

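The mask measures 50 × 40 mm, so this is the right case. Its axis is about -6° and its centre (0.595,-0.072).

```bash
python3 - <<'E'
from h import *
plan([.595,-.072,.10],-96,2)
E
```

```text
dist 0.12832154918113992 turn deg [-0.01161028  0.00284645  2.12473586] t 9.6167
[0.16, -0.0158, 0.1411, -0.0001, 0.0, 0.0236]
[0.1596, -0.0187, 0.1411, -0.0001, 0.0, 0.0236]
```

Emit:
drive_tool --pt "0.04 -0.003 0.02 0 0 0.01" --pt "0.09 -0.008 0.05 0 0 0.02" --pt "0.14 -0.014 0.08 0 0 0.03" --pt "0.19 -0.02 0.11 0 0 0.04" --pt "0.24 -0.026 0.15 0 0 0.047" --force 15

```text
time: 10.03
ee_pos: [0.5721, -0.072, 0.1396]
eef_rot: [0.999, -0.052, 0.0, -0.0]
ft_force: [-1.3, -0.3, 1.2]
width: 0.0698
grip_force: 0.0
```

Emit:
drive_tool --pt "0.03 -0.003 0.04 0 0 0" --pt "0.06 -0.006 0.08 0 0 0" --pt "0.08 -0.0085 0.11 0 0 0" --pt "0.08 -0.0085 0.132 0 0 0" --pt "0.08 -0.0085 0.132 0 0 0"

```text
time: 10.45
ee_pos: [0.5942, -0.0723, 0.0987]
eef_rot: [0.999, -0.053, -0.001, 0.0]
ft_force: [0.2, 0.2, -0.0]
width: 0.0697
grip_force: 0.0
```

```bash
python3 - <<'E'
from h import *
plan([.595,-.072,.053],-96,1);s=read_state();print(s["ee_pos"],s["width"])
E
```

```text
dist 0.04571095555045163 turn deg [ 0.0291836   0.12804474 -0.04082574] t 10.45
[0.0028, -0.0012, 0.1523, 0.0006, 0.0028, -0.0009]
[ 0.59423921 -0.07226155  0.09870388] 0.06970837828546161
```

Emit:
drive_tool --pt "0.002 -0.001 0.035 0 0 0" --pt "0.003 -0.001 0.07 0 0 0" --pt "0.003 -0.001 0.105 0 0 0" --pt "0.003 -0.001 0.13 0 0 0" --pt "0.003 -0.001 0.145 0 0 0"

```text
time: 10.87
ee_pos: [0.5953, -0.0719, 0.0552]
eef_rot: [0.999, -0.053, -0.001, -0.0]
ft_force: [-0.2, 0.4, 0.1]
width: 0.0697
grip_force: 0.0
```

Emit:
drive_tool --pt "0 0 0.006 0 0 0" --pt "0 0 0.006 0 0 0" --pt "0 0 0.006 0 0 0" --pt "0 0 0.006 0 0 0" --pt "0 0 0.006 0 0 0" --claw 1 --force 15

```text
time: 11.28
ee_pos: [0.5964, -0.0721, 0.0553]
eef_rot: [0.999, -0.053, 0.0, -0.0]
ft_force: [0.0, -0.8, -0.6]
width: 0.0439
grip_force: 0.0
```

Emit:
drive_tool --pt "0 0 0 0 0 0" --pt "0 0 0 0 0 0" --pt "0 0 0 0 0 0" --pt "0 0 0 0 0 0" --pt "0 0 0 0 0 0"

```text
time: 11.7
ee_pos: [0.5963, -0.0722, 0.0551]
eef_rot: [0.999, -0.053, 0.0, -0.0]
ft_force: [0.2, -0.0, 4.1]
width: 0.0383
grip_force: 15.0
```

Grip is on the upper half only, so I'll regrasp 2.5 mm lower with more force.

Emit:
drive_tool --pt "0 0 0 0 0 0" --pt "0 0 0 0 0 0" --pt "0 0 0.004 0 0 0" --pt "0 0 0.008 0 0 0" --pt "0 0 0.009 0 0 0" --claw 0.4

```text
time: 12.12
ee_pos: [0.5958, -0.0721, 0.0516]
eef_rot: [0.999, -0.053, -0.0, -0.0]
ft_force: [-0.1, 0.9, 0.1]
width: 0.0515
grip_force: 0.0
```

Emit:
drive_tool --pt "0 0 0 0 0 0" --pt "0 0 0 0 0 0" --pt "0 0 0 0 0 0" --pt "0 0 0 0 0 0" --pt "0 0 0 0 0 0" --claw 1 --force 25

```text
time: 12.53
ee_pos: [0.596, -0.0722, 0.0521]
eef_rot: [0.999, -0.053, -0.0, 0.0]
ft_force: [-0.6, 0.5, -0.4]
width: 0.0385
grip_force: 25.0
```

Emit:
drive_tool --pt "0 0 0 0 0 0" --pt "0 0 -0.005 0 0 0" --pt "0 0 -0.015 0 0 0" --pt "0 0 -0.03 0 0 0" --pt "0 0 -0.05 0 0 0"

```text
time: 12.95
ee_pos: [0.5959, -0.0721, 0.0674]
eef_rot: [0.999, -0.053, -0.0, -0.0]
ft_force: [0.1, -0.3, -0.7]
width: 0.0385
grip_force: 25.0
```

Emit:
drive_tool --pt "0 0 -0.03 0 0 0" --pt "0 0 -0.08 0 0 0" --pt "0 0 -0.13 0 0 0" --pt "0 0 -0.18 0 0 0" --pt "0 0 -0.2 0 0 0"

```text
time: 13.37
ee_pos: [0.5971, -0.0725, 0.13]
eef_rot: [0.999, -0.053, 0.002, -0.0]
ft_force: [-0.3, -0.5, -0.8]
width: 0.0389
grip_force: 25.0
```

```bash
python3 - <<'E'
from h import *
plan([.485,-.337,.125],-100,3);s=read_state();print(s["ee_pos"],s["width"],s["grip_force"],s["joint_positions"])
c=get_calibration("scene");w=camera("scene");cv2.imwrite("pics/s2.png",cv2.resize(w[100:384,0:420],None,fx=1.6,fy=1.6))
E
```

```text
dist 0.28738238787477627 turn deg [-0.04043673 -0.18413425  3.93234425] t 13.3667
[-0.0929, 0.3055, 0.0051, -0.0003, -0.0014, 0.0291]
[-0.0858, 0.3075, 0.0052, -0.0003, -0.0014, 0.0291]
[-0.0788, 0.3094, 0.0054, -0.0003, -0.0014, 0.0291]
[ 0.59714935 -0.07245092  0.12999452] 0.03886938092216432 24.999878299422562 [-0.52062643  0.40943417  0.71539201  1.67680959 -0.28953409  1.16068071
 -1.40697969]
```

View pics/s2.png

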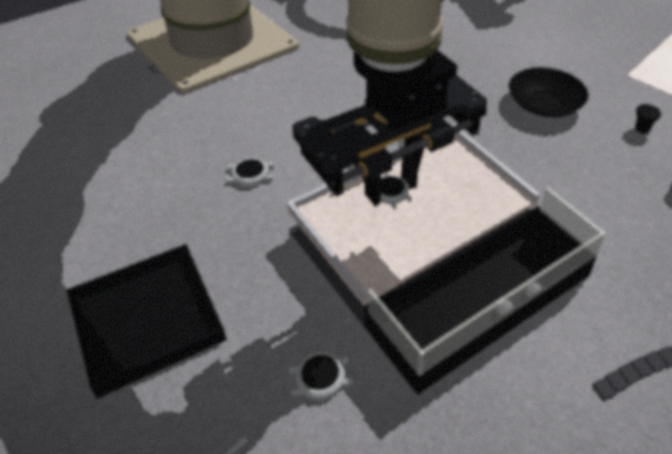

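The case is held at (392,187), the board looks level, and the balls are in the trough. Carrying to the tray.

Emit:
drive_tool --pt "-0.01 0.035 0 0 0 0.004" --pt "-0.03 0.1 0.002 0 0 0.01" --pt "-0.05 0.17 0.003 0 0 0.017" --pt "-0.072 0.24 0.004 0 0 0.023" --pt "-0.093 0.306 0.005 0 0 0.029"

```text
time: 13.83
ee_pos: [0.557, -0.1623, 0.1246]
eef_rot: [0.998, -0.065, -0.001, 0.0]
ft_force: [0.5, -1.1, -1.0]
width: 0.0386
grip_force: 25.0
```

Emit:
drive_tool --pt "-0.02 0.068 0 0 0 0.006" --pt "-0.037 0.132 0.002 0 0 0.012" --pt "-0.054 0.19 0.003 0 0 0.018" --pt "-0.07 0.25 0.004 0 0 0.024" --pt "-0.086 0.308 0.005 0 0 0.029"

```text
time: 14.25
ee_pos: [0.5196, -0.2503, 0.1231]
eef_rot: [0.997, -0.076, -0.001, -0.0]
ft_force: [-0.9, -0.4, -0.8]
width: 0.0384
grip_force: 25.0
```

Emit:
drive_tool --pt "-0.018 0.07 0 0 0 0.006" --pt "-0.036 0.14 0.002 0 0 0.012" --pt "-0.054 0.21 0.003 0 0 0.018" --pt "-0.07 0.27 0.004 0 0 0.024" --pt "-0.079 0.309 0.005 0 0 0.029"

```text
time: 14.67
ee_pos: [0.4813, -0.3393, 0.1218]
eef_rot: [0.996, -0.088, -0.001, 0.0]
ft_force: [0.1, 0.1, -0.6]
width: 0.0385
grip_force: 25.0
```

Emit:
drive_tool --pt "0 0 0 0 0 0" --pt "0 0 0 0 0 0" --pt "0 0 0 0 0 0" --pt "0 0 0 0 0 0" --pt "0 0 0 0 0 0"

```text
time: 15.08
ee_pos: [0.4845, -0.3357, 0.1225]
eef_rot: [0.996, -0.086, 0.0, -0.0]
ft_force: [-1.0, -0.1, -0.8]
width: 0.0387
grip_force: 25.0
```

```bash
python3 - <<'E'
from h import *
w2=cv2.imread("pics/scene0.png");cs=get_calibration("scene");g=cv2.cvtColor(w2,6)
m=((g<45)*255).astype(np.uint8);m[:245]=0;m[350:]=0;m[:,:30]=0;m[:,150:]=0
k=max(cv2.findContours(m,0,2)[0],key=cv2.contourArea);P=cv2.approxPolyDP(k,6,True)[:,0];W=np.array([onz(cs,p,.015) for p in P]);print(P.tolist(),np.round(W,3).tolist(),"centre",W.mean(0))
plan([.485,-.337,.030],-100,1);s=read_state();print(s["ee_pos"],s["width"],s["grip_force"])
cv2.imwrite("pics/w3.png",camera("wrist"))
E
```

```text
[[115, 253], [43, 281], [59, 349], [140, 311]] [[0.421, -0.26, 0.015], [0.4, -0.394, 0.015], [0.549, -0.42, 0.015], [0.569, -0.285, 0.015]] centre [ 0.48494695 -0.33975465  0.015     ]
dist 0.09249012311845967 turn deg [-0.03105313  0.00195658  0.14058859] t 15.0833
[0.0024, 0.0041, 0.3083, -0.0007, 0.0, 0.0031]
[ 0.48450833 -0.33572054  0.12247997] 0.03866963997983069 24.999916590750217
```

View pics/w3.png

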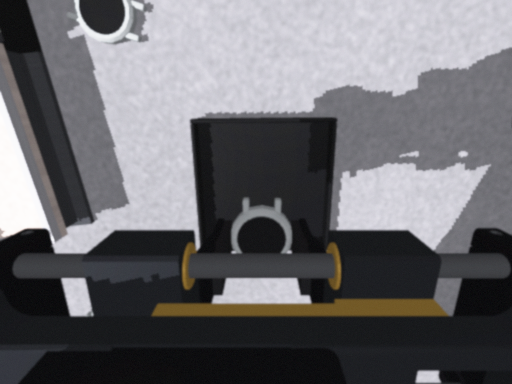

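Both views agree on the tray centre, and the wrist picture shows the case at (262,235), centred across the tray. Lowering.

Emit:
drive_tool --pt "0.002 0.003 0.03 0 0 0" --pt "0.002 0.004 0.09 0 0 0" --pt "0.002 0.004 0.16 0 0 0" --pt "0.002 0.004 0.23 0 0 0" --pt "0.002 0.004 0.28 0 0 0"

```text
time: 15.55
ee_pos: [0.4836, -0.3373, 0.0362]
eef_rot: [0.996, -0.087, -0.001, -0.0]
ft_force: [0.2, 0.4, -1.2]
width: 0.0387
grip_force: 25.0
```

Emit:
drive_tool --pt "0 0 0.025 0 0 0" --pt "0 0 0.045 0 0 0" --pt "0 0 0.065 0 0 0" --pt "0 0 0.08 0 0 0" --pt "0 0 0.085 0 0 0"

```text
time: 15.97
ee_pos: [0.4843, -0.3381, 0.0129]
eef_rot: [0.996, -0.087, 0.0, -0.0]
ft_force: [0.6, -0.6, -1.3]
width: 0.039
grip_force: 25.0
```

Emit:
drive_tool --pt "0 0 0.004 0 0 0" --pt "0 0 0.008 0 0 0" --pt "0 0 0.012 0 0 0" --pt "0 0 0.016 0 0 0" --pt "0 0 0.018 0 0 0"

```text
time: 16.38
ee_pos: [0.4843, -0.3381, 0.0077]
eef_rot: [0.996, -0.087, 0.0, -0.0]
ft_force: [-0.0, -0.7, -0.7]
width: 0.0382
grip_force: 25.0
```

Emit:
drive_tool --pt "0 0 0.001 0 0 0" --pt "0 0 0.003 0 0 0" --pt "0 0 0.003 0 0 0" --pt "0 0 0.003 0 0 0" --pt "0 0 0.003 0 0 0"

```text
time: 16.8
ee_pos: [0.4842, -0.3382, 0.0068]
eef_rot: [0.996, -0.087, 0.0, -0.0]
ft_force: [0.5, -0.1, -2.0]
width: 0.0384
grip_force: 25.0
```

Within about 1 mm of the floor. Opening and retreating.

Emit:
drive_tool --pt "0 0 0 0 0 0" --pt "0 0 0 0 0 0" --pt "0 0 0 0 0 0" --pt "0 0 0 0 0 0" --pt "0 0 0 0 0 0" --claw 0.3

```text
time: 17.22
ee_pos: [0.4843, -0.3382, 0.0068]
eef_rot: [0.996, -0.087, 0.0, -0.0]
ft_force: [-0.5, 0.6, -0.6]
width: 0.0588
grip_force: 0.0
```

Emit:
drive_tool --pt "0 0 -0.02 0 0 0" --pt "0 0 -0.08 0 0 0" --pt "0 0 -0.18 0 0 0" --pt "0 0 -0.3 0 0 0" --pt "0 0 -0.4 0 0 0"

```text
time: 17.63
ee_pos: [0.484, -0.3385, 0.1292]
eef_rot: [0.996, -0.087, 0.0, 0.0]
ft_force: [1.3, -0.5, 0.2]
width: 0.0612
grip_force: 0.0
```

Emit:
drive_tool --pt "-0.05 0 -0.05 0 0 0" --pt "-0.12 0 -0.1 0 0 0" --pt "-0.2 0 -0.15 0 0 0" --pt "-0.25 0 -0.2 0 0 0" --pt "-0.25 0 -0.2 0 0 0"

```text
time: 18.05
ee_pos: [0.4083, -0.3266, 0.1897]
eef_rot: [0.996, -0.089, 0.002, -0.0]
ft_force: [0.1, -0.7, 0.9]
width: 0.0607
grip_force: 0.0
```

```bash
python3 - <<'E'
from h import *
s=read_state();print(s["ee_pos"],s["width"],s["time"])
a=camera("wrist");b=camera("scene")
o=np.zeros((400,800,3),np.uint8);o[:300,:400]=cv2.resize(a,(400,300));o[:,400:]=cv2.resize(b[150:384,20:390],(400,400*234//370))[:400] if 0 else 0
z=cv2.resize(b[150:384,20:390],(400,253));o[:253,400:]=z;cv2.imwrite("pics/f.png",o[:300])
E
```

```text
[ 0.40831297 -0.32657931  0.18968787] 0.06068460974451233 18.05
```

View pics/f.png

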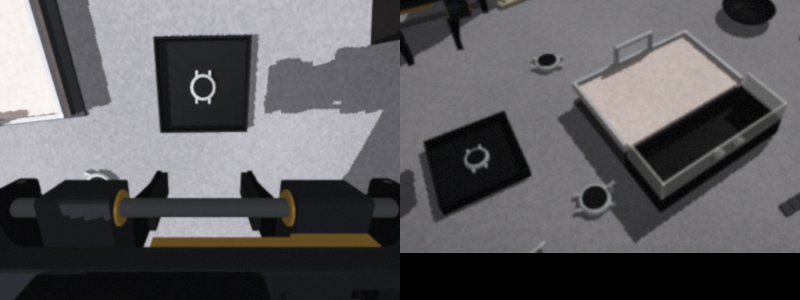

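The wrist half shows the case flat in the middle of the tray at (203,87). In the scene half the balls are in the trough, the board is level and the robot is clear.

```bash
python3 -c "
from bench import *
print(close_job())"
```

```text
the job is handed in; nothing more can be done
None
```

I handed the job in at about 18 s of the 51 s allowed; the last pictures show both balls in the trough, the board level, the case flat in the middle of the tray and the arm clear, but the hand-in returned no verdict.

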